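# Fit the servo board into the puppet's control box

### The job

Take the upright servo board out of its foam stand and lower it gently, gold edge down, along the two white card guides of the puppet's control box until you feel it rest lightly on the black connector, and only then let go of it; do not drop it or force it home by hand. Then swing both orange levers in over its shoulders as far as they go, so that they press the board fully home; do not strain them against their stops, and leave the cup, tub and spool where they are.

Things in the scene. Friction and masses are not known exactly. Their poses are not given: they have to be found in the camera images.
- card_grip (a point): Centre of the blue grip tab on top of the green servo board: hold it here. Tab 12 mm thick (x), 36 wide (y), 34 tall (z), centred on the board. Axes: x across the board's thickness, y along its width, z up. The board's underside lies 87 mm below this point. Front and back are alike: either way round is right. Rigid, about 150 g.
- card_foot (a point): Middle of the board's gold underside; axes as card_grip. The board is 6 mm thick. From its underside up it is 90 mm wide to 22 mm, then 100 mm wide to 70 mm, where its flat top edge left and right of the tab forms two shoulders (each 32 mm long); the tab stands on that, from 70 to 104 mm.
- stand: Fixed cream foam block, 70 x 140 x 40 mm, origin under its centre. The board stands upright at the start in a groove along its y (10 mm wide, 108 mm long, groove floor 12 mm above the table, 28 mm deep).
- rack: Fixed grey control box; origin at the centre of its underside on the table, z up; y along the card slot (the board's width), x across it. Base plate 100 x 190 x 12 mm. End posts at y -70 to -53.5 and 53.5 to 70 mm, 78 mm high; their inner faces end the slot, 107 mm apart (3.5 mm play each side of the board). A lever at each end.
- slot_mouth (a point): Middle of the slot's mouth, 80 mm above the table; axes as rack. At both ends (y 44 to 53.5 mm and mirrored) stand white upright card guides from 12 to 80 mm, open towards each other. Each channel is 9 mm wide in x (1.5 mm play each side of the board) up to 69 mm height and flares from there to 20 mm wide at the mouth.
- slot_seat (a point): Mid-slot, 14 mm up: card_foot's place when home. Under it stands a black connector bar (14 x 80 mm, along y), level, its top at first 17.5 to 27.5 mm above the table: this differs and is not measured, so feel for it. It carries 7 N; pushed harder it sinks and stays down. Sinking it over 1.5 mm with the levers open is forcing the board by hand.
- lever_left (a joint): Angle of the orange lever at the rack's +y end: 0 open (start 0 to 0.1), 1.134 fully shut (hard stop). Pivot axis along the rack's x at x 0, y +68 mm, 87 mm above the table; pivot to knob centre 55 mm. Open it leans 40 degrees outward (+y) from upright, shut 25 degrees inward over the board. Stays where left.
- lever_right (a joint): The same lever, mirrored, at the rack's -y end: pivot at y -68 mm, 87 mm above the table; pushed towards +y to shut it. 0 open, 1.134 fully shut. On both, a 26 mm steel nose swings down onto the board's shoulder and presses that end of the board home over at most the last 0.7 rad.
- lever_left_knob (a point): Centre of the left lever's orange knob, a bar 16 mm in diameter, 18 mm long along the rack's x. Open: about 103 mm from the rack's middle, 129 mm up; shut: about 45 mm, 137 mm up. Pushing its outer side inward (-y) in a level line, e.g. with closed fingers 124 mm up, shuts it; 3 to 12 N are needed, over 25 N strains it.
- lever_right_knob (a point): Centre of the right lever's knob, the mirror image of the left one; push it towards +y.
- cup: White paper-cup-shaped coffee cup with lid, 82 mm across, 106 mm tall, origin under its centre. Bystander: must not be disturbed.
- tub: White round tub, 60 mm across, 50 mm tall, origin under its centre. Bystander.
- spool: Purple thread spool standing upright, 44 mm across, 52 mm tall, origin under its centre. Bystander.

How it is judged:
On the way:
1. the board, still held, is felt resting on the connector in the guides, not yet home, both levers still open (z of card_foot in the frame of rack between 0.0165 and 0.03 m and horizontal distance between card_foot and slot_seat below 0.009 m and contact force between the fingers and card above 2 N and contact force between card and rack above 0.7 N and value of joint each of lever_left, lever_right below 0.25 rad), for 0.1 s.
At the end, for the whole second after the job is handed in: The board is in the slot, its underside 10 to 16.5 mm above the table (nominally 14), its foot within 9 mm of slot_seat sideways, upright within 0.07 rad, at rest, and both levers are swung shut beyond 1.05 rad (z of card_foot in the frame of rack between 0.01 and 0.0165 m and horizontal distance between card_foot and slot_seat below 0.009 m and angle between the z axis of rack and the z axis of card_foot, either way round below 0.07 rad and value of joint each of lever_left, lever_right above 1.05 rad and linear speed of card below 0.02 m/s); the robot touches nothing.
It fails at once if the connector is sunk more than 1.5 mm while both levers are open (board forced by hand) (value of joint each of lever_left, lever_right below 0.25 rad and distance of connector from where it was at the start of the episode above 0.0015 m).
It fails at once if the board is dropped or rammed down the guides (faster than 0.25 m/s) (z of card_foot in the frame of rack below 0.075 m and horizontal distance between card_foot and slot_seat below 0.009 m and linear speed of card above 0.25 m/s).
It fails at once if more than 25 N of push on a lever (contact force between the fingers and lever_left above 25 N or contact force between the fingers and lever_right above 25 N).
It fails at once if the cup, the tub or the spool is moved more than 25 mm (distance of any of cup, tub, spool from where it was at the start of the episode above 0.025 m).
It also fails if it takes over 72 s, if anything falls off the work surface, if the arm or the gripper's body presses on something with over 40 N, if the wrist force passes 120 N, or if a joint passes its speed limit or range.

### The arm

A 7-joint arm with a two-finger parallel gripper is mounted at the origin on the work surface. World frame = base frame: x ahead of the robot, y to its left, z up, the work surface at z = 0. Lengths are in m, angles in rad, forces in N, time in s.
With the tool pointing down it reaches from about 0.35 to 0.9 m from the base axis. Payload 8.1 kg.
Tool frame: the origin (TCP) lies at the very end of the fingers, on their centre line; the grasp point (between the pads) lies 19 mm behind it; z points along the fingers, y is the line along which they close (so a half turn about z gives the same grasp; the last joint's range is limited). The gripper opens to 85 mm and grips with 20 to 120 N. Pads are 22 mm wide; open, the fingers measure 114 mm over their backs; the gripper's body (76 mm by 85 mm) begins 54 mm behind the grasp point. The pads swing forward as they close: fully open they stand 13 mm farther back than shut.
Start: joints at [1.121, 0.434, 0.025, 1.573, -0.012, 1.134, -0.075], TCP at [0.212, -0.588, 0.231] pointing down, gripper open.
Joint ranges: [-2.62, 2.62], [-0.44, 2.09], [-1.27, 1.32], [0.08, 2.57], [-1.32, 4.46], [0.12, 2], [-2.74, 2.74]. Speed limits (rad/s): [2.22, 2.22, 3.01, 3.01, 3.14, 3.14, 3.14].

### API

Orientations are given as a unit quaternion [x, y, z, w].
In Python, from bench import env, eyes, job gives the robot as it stands. The module is installed in compiled form; this text tells all that it offers.
- The arm moves only by the tool servo_tool, never from a script. Its argument "plan" is a list of rows, each a list of 7 numbers: the shift along the world's x, y, z each as a share of 20 mm, from -1 to 1, then the turn, a rotation vector about the world's x, y, z each as a share of 4 degrees, from -1 to 1, then the closure, from 0 (fully open) to 1 (shut). In form: [[tx, ty, tz, wx, wy, wz, claw], ...]. A call has exactly 5 rows; each row shifts and turns the commanded pose from where the row before left it; what a row does not reach is not made up. A row lasts 1/8 s, in which the tool goes at most 62.5 mm and 10.7 degrees, less where a joint would pass 70% of its speed; a pose out of reach is approached as far as the arm can. A call with a number of a shift or a turn outside -1 to 1 is refused whole. A call with a gripper value outside its range is refused whole. The fingers move at their own pace and stop on an object; "squeeze" is the grip in N (left out, the last holds). Time passes only in rows, so rows that do not move let the fingers close, or fill a call up. It gives the time, the measured TCP pose, the force, the opening and the grip force at its end, in the units of the state.
- env.observe(): the state, without advancing time (a new reading comes with each control period).
- eyes.capture(name): name is "scene" or "top"; returns (picture, depth): 420x560x3 uint8, red, green, blue; 420x560 float32, m along the optical axis (not along the pixel's ray), 0 where there is no reading.
- eyes.calibration(name): a dict with "intrinsics" (3x3 intrinsics, pixels), "dist_coeffs" ([k1, k2, p1, p2, k3] as OpenCV has them; the pictures are not rectified), "R" (3x3) and "t" (3): a world point X has camera coordinates R X + t. Camera axes: x right, y down, z forward; pixel columns grow to the right and rows downward; lengths in m; the calibration is good to about 2 mm. A picture is of the moment at which its call begins. calibration takes no time and is no camera call.
- job.hand_in(): hands the job in; it is judged then, once.
The state is a dict: "time": time; "q": joint angles; "qd": joint speeds; "effort": joint torques, N m; "tool_pos": TCP position; "ee_rot": TCP orientation; "ft_force": force on the tool from outside, world axes, zero at the start; "wrist_torque": the same for the moment, N m; "grip_width": finger opening in m; "finger_force": force on a finger pad.
Only numpy, scipy, OpenCV 4.12 (cv2) and the standard library are available. Lean on these libraries where they do the work, as an engineer would, in place of code of your own. Each camera call takes 0.05 s, during which the arm holds its last target. There are 200 camera calls.

## Working session

There is one attempt and no reset: what is moved stays moved. The work goes in short steps, Python scripts to look and compute and a tool call to move; the robot and the scene stay as the last step left them, time stands still between calls to the robot, and variables do not carry over. Pictures are saved under pics/ and viewed, at most 10 in all, crops included, and the job is handed in when it is done.

Besides the shell and the picture viewer there is one more tool, called after ">>>" by a JSON object that holds its "method" and its "body", one argument or row to a line. servo_tool: Moves the arm, as the interface text tells. Its arguments: {"type":"object","properties":{"plan":{"type":"array","items":{"type":"array","items":{"type":"number"}}},"squeeze":{"type":"number"}},"required":["plan"]}

```bash
mkdir -p pics; cat > h.py <<'E'
import numpy as np, cv2
from bench import env, eyes, job
def pts(name,d):
    c=eyes.calibration(name);K=np.array(c["intrinsics"]);R=np.array(c["R"]);t=np.array(c["t"])
    h,w=d.shape;u,v=np.meshgrid(np.arange(w),np.arange(h))
    n=cv2.undistortPoints(np.stack([u,v],-1).reshape(-1,1,2).astype(float),K,np.array(c["dist_coeffs"],float)).reshape(h,w,2)
    P=np.dstack([n[...,0]*d,n[...,1]*d,d])
    X=(P-t)@R
    X[d==0]=np.nan
    return X
E
python3 - <<'E'
from h import *
s=env.observe(); print({k:np.round(v,3) for k,v in s.items()})
for n in("scene","top"):
    p,d=eyes.capture(n); cv2.imwrite(f"pics/{n}0.png",p[...,::-1]); np.savez(f"{n}0.npz",p=p,d=d)
    c=eyes.calibration(n); print(n,-np.array(c["R"]).T@c["t"],(d>0).mean())
E
```

```text
{'time': np.float64(0.0), 'q': array([ 1.121,  0.435,  0.025,  1.574, -0.012,  1.134, -0.075]), 'qd': array([-0.001,  0.002, -0.001,  0.001, -0.   ,  0.   ,  0.   ]), 'effort': array([-1.0000e-03, -6.7050e+01,  1.0250e+00, -3.1623e+01,  1.6000e-02,
        1.3000e-02,  0.0000e+00]), 'tool_pos': array([ 0.212, -0.587,  0.231]), 'ee_rot': array([ 0.985,  0.173, -0.   , -0.001]), 'ft_force': array([-0.341, -0.704,  0.108]), 'wrist_torque': array([-0.007, -0.001,  0.054]), 'finger_force': np.float64(0.0), 'grip_width': np.float64(0.085)}
scene [ 1.15974554 -0.07128989  0.86250167] 0.9957738095238096
top [0.48417218 0.0198075  1.14677507] 0.9960416666666667
```

View pics/top0.png

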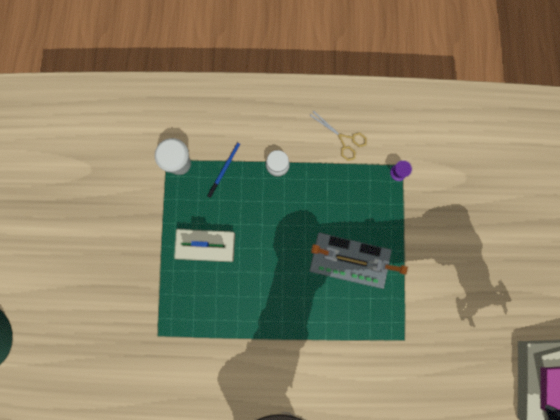

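View pics/scene0.png

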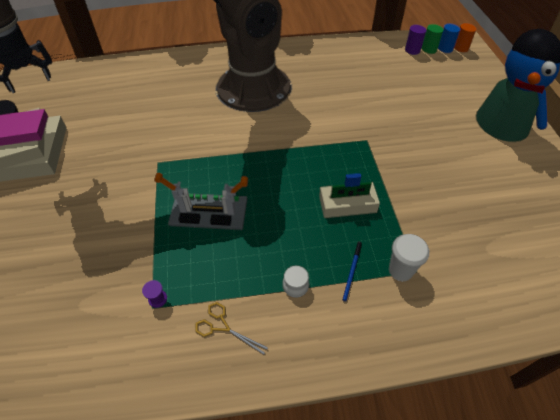

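The top view shows the stand at (205,245) with the blue tab at (200,244), and the rack at (351,260) with orange levers at about (318,250) and (400,269). The bystanders are the cup at (172,155), the tub at (278,162) and the spool at (402,170). Next I'll measure these from the depth data.

```bash
python3 - <<'E'
from h import *
for n in("top","scene"):
    f=np.load(f"{n}0.npz");p=f["p"].astype(int);X=pts(n,f["d"])
    hsv=cv2.cvtColor(f["p"],cv2.COLOR_RGB2HSV).astype(int)
    H,S,V=hsv[...,0],hsv[...,1],hsv[...,2]
    x,y,z=X[...,0],X[...,1],X[...,2]
    ws=(x>.2)&(x<.75)&(y>-.3)&(y<.4)
    def rep(l,m):
        m=m&ws
        if m.sum()<3: print(n,l,m.sum());return
        P=X[m]; c=np.median(P,0)
        r=cv2.minAreaRect((P[:,:2]*1000).astype(np.float32))
        print(n,l,m.sum(),"mean",P.mean(0).round(4),"med",c.round(4),"rect",np.round(r[0],1),np.round(r[1],1),round(r[2],1),"z",np.nanpercentile(P[:,2],[5,95]).round(3))
    rep("blue tab",(H>100)&(H<125)&(S>120)&(z>.07)&(y>.05))
    rep("stand top",(S<90)&(V>120)&(abs(z-.04)<.006)&(y>.05)&(x<.5))
    rep("board",(z>.06)&(z<.11)&(H>40)&(H<90)&(y>.05)&(x<.5))
    rep("base plate",(z>.008)&(z<.018)&(S<80)&(y<0)&(x<.5))
    o=(H<14)&(S>150)&(z>.08)
    rep("leverL",o&(y>-.14)); rep("leverR",o&(y<-.14))
    rep("posts",(z>.072)&(z<.086)&(S<80)&(y<0)&(x<.5))
    rep("cup",(z>.09)&(y>.15)&(x>.5)); rep("tub",(z>.04)&(z<.06)&(abs(y-.02)<.08)&(x>.55)); rep("spool",(z>.03)&(z<.06)&(y<-.2)&(x>.5))
p=np.load("top0.npz")["p"]
a=cv2.resize(p[220:300,300:415],None,fx=6.9,fy=6.9,interpolation=cv2.INTER_CUBIC)
cv2.imwrite("pics/crop1.png",a[...,::-1])
E
```

```text
top blue tab 65 mean [0.5331 0.1906 0.1138] med [0.5336 0.191  0.1145] rect [533.1 191.9] [ 7.1 35.3] 1.5 z [0.108 0.117]
top stand top 51 mean [0.4986 0.1758 0.0384] med [0.4986 0.1732 0.0383] rect [498.5 177.2] [  2.5 105.5] 1.1 z [0.035 0.041]
top board 0
top base plate 938 mean [ 0.4745 -0.1706  0.0113] med [ 0.4751 -0.1715  0.0111] rect [ 471. -167.] [195.1  60.7] 87.8 z [0.008 0.015]
top leverL 70 mean [ 0.5237 -0.0784  0.1268] med [ 0.5227 -0.075   0.1337] rect [525.6 -83.1] [37.7 15.9] 88.1 z [0.101 0.139]
top leverR 55 mean [ 0.4835 -0.2605  0.1224] med [ 0.4832 -0.2646  0.1269] rect [ 482.1 -257.3] [35.6 13.6] 85.7 z [0.098 0.137]
top posts 52 mean [ 0.4888 -0.2243  0.0769] med [ 0.4872 -0.2251  0.077 ] rect [ 490.  -226.8] [28.  20.6] 76.4 z [0.073 0.082]
top cup 647 mean [0.7002 0.2576 0.1045] med [0.726  0.2631 0.1044] rect [637.3 242.6] [248.6  79.3] 15.2 z [0.096 0.115]
top tub 229 mean [0.7359 0.0167 0.0484] med [0.7363 0.0173 0.0485] rect [734.1  16.3] [30.8 52.1] 1.1 z [0.045 0.052]
top spool 143 mean [ 0.7122 -0.2831  0.0494] med [ 0.7298 -0.2885  0.0508] rect [ 62
[... 514 characters left out ...]
5  0.1251] rect [523.  -81.8] [41.3 17.5] 67.5 z [0.091 0.136]
scene leverR 37 mean [ 0.4887 -0.2565  0.117 ] med [ 0.4891 -0.2578  0.1168] rect [ 489.7 -257.3] [37.1 17.7] 73.2 z [0.093 0.137]
scene posts 50 mean [ 0.4884 -0.2248  0.0765] med [ 0.4874 -0.2258  0.0766] rect [ 490.8 -224. ] [23.5 19.9] 73.6 z [0.072 0.082]
scene cup 608 mean [0.6828 0.2486 0.105 ] med [0.7273 0.2573 0.105 ] rect [646.6 224.1] [255.7  75.5] 26.1 z [0.096 0.115]
scene tub 234 mean [0.7374 0.0171 0.0495] med [0.738  0.017  0.0495] rect [735.   17.5] [51.8 29.9] 89.8 z [0.047 0.052]
scene spool 263 mean [ 0.6558 -0.2671  0.0484] med [ 0.7237 -0.2826  0.0512] rect [ 625.8 -253.6] [ 42.2 262.4] 74.6 z [0.032 0.055]
```

View pics/crop1.png

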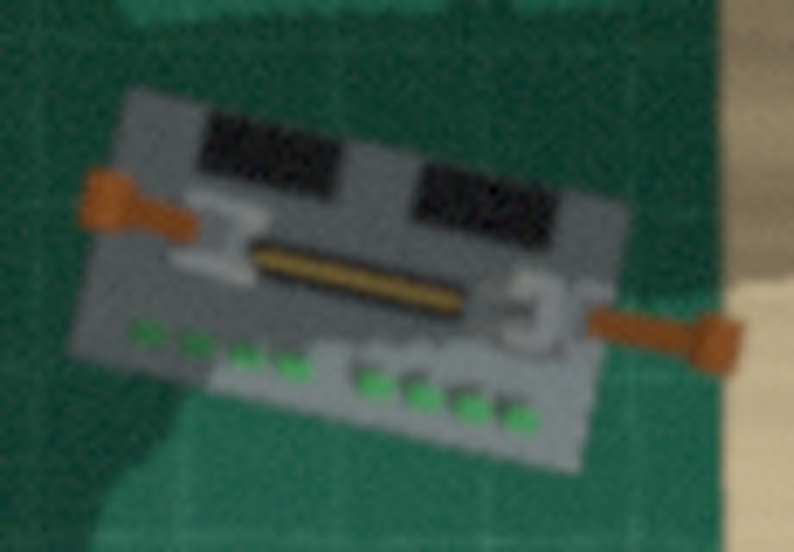

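The crop shows the base plate corners at (128,88), (632,205), (582,472) and (70,352), the knobs at (108,200) and (718,343), and the gold connector from (253,257) to (462,301). Next I'll look at closer crops of the stand and of the rack in the scene view.

```bash
cat >> h.py <<'E'
def onplane(name,uv,z):
    c=eyes.calibration(name);K=np.array(c["intrinsics"]);R=np.array(c["R"]);t=np.array(c["t"])
    n=cv2.undistortPoints(np.array(uv,float).reshape(-1,1,2),K,np.array(c["dist_coeffs"],float)).reshape(-1,2)
    d=np.c_[n,np.ones(len(n))]@R; o=-R.T@t
    return o+d*((np.atleast_1d(z)-o[2])/d[:,2])[:,None]
E
python3 - <<'E'
from h import *
cr=np.array([[128,88],[632,205],[582,472],[70,352]])/6.9+[300,220]-.43
P=onplane("top",cr,.012); print(P.round(4),P.mean(0), np.linalg.norm(np.roll(P,-1,0)-P,axis=1))
e=(P[0]-P[1])+(P[3]-P[2]); print("yaw of +y dir from world y",np.degrees(np.arctan2(-e[0],e[1])))
k=np.array([[108,200],[718,343]])/6.9+[300,220]-.43
print(onplane("top",k,.135))
c=np.array([[253,257],[462,301]])/6.9+[300,220]-.43
print("conn",onplane("top",c,.022))
t=np.load("top0.npz")["p"][222:270,170:240]; s=np.load("scene0.npz")["p"]
A=cv2.resize(t,(560,384),interpolation=2)
B=cv2.resize(s[165:225,310:390],(400,300),interpolation=2); C=cv2.resize(s[165:235,145:260],(400,243),interpolation=2)
a=np.zeros((600,800,3),np.uint8); a[:300,:400]=B;a[:243,400:]=C
cv2.imwrite("pics/c2.png",a[:300,:,::-1]);cv2.imwrite("pics/c3.png",A[...,::-1])
E
```

```text
[[ 0.5718 -0.0889  0.012 ]
 [ 0.5321 -0.274   0.012 ]
 [ 0.4355 -0.2549  0.012 ]
 [ 0.4763 -0.0688  0.012 ]] [ 0.50392857 -0.17168917  0.012     ] [0.18931481 0.0985214  0.19051188 0.0976638 ]
yaw of +y dir from world y -12.227417393898397
[[ 0.52600918 -0.07097397  0.135     ]
 [ 0.48256149 -0.27024567  0.135     ]]
conn [[ 0.51113522 -0.13344127  0.022     ]
 [ 0.49644515 -0.20906897  0.022     ]]
```

View pics/c2.png

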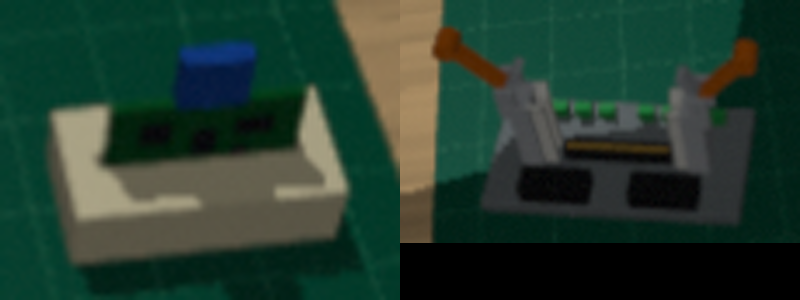

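View pics/c3.png

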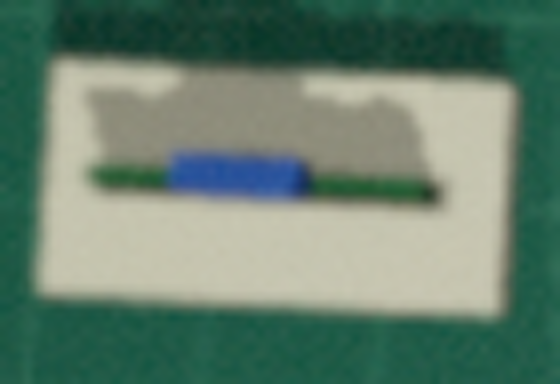

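The scene crop shows the board upright in the stand and both levers open. The top crop puts the stand corners at (52,57), (518,80), (505,318) and (37,295), the tab's upper edge from (172,155) to (300,158), and the shoulder line from (92,172) to (436,192).

```bash
python3 - <<'E'
from h import *
f=lambda a:np.array(a)/8+[170,222]-.44
P=onplane("top",f([[52,57],[518,80],[505,318],[37,295]]),.04);print("stand",P.round(4).tolist(),P.mean(0))
e=(P[0]-P[1])+(P[3]-P[2]); print("yaw",np.degrees(np.arctan2(-e[0],e[1])),np.linalg.norm(np.roll(P,-1,0)-P,axis=1))
S=onplane("top",f([[90,177],[437,192]]),.082);print("shoulders",S,S.mean(0),np.degrees(np.arctan2(-(S[0]-S[1])[0],(S[0]-S[1])[1])))
print("tab top far edge",onplane("top",f([[172,153],[303,158]]),.116))
g=lambda a:(np.array(a)-[400,0])/3.478+[145,165]-.36
b=onplane("scene",g([[485,207],[740,222],[755,110]]),.012);print("scene base",b, "centre",(b[0]+b[2])/2)
c=onplane("scene",g([[567,146],[670,150]]),.022);print("conn",c,c.mean(0))
k=onplane("scene",g([[447,44],[745,54]]),.133);print("knobs",k,k.mean(0))
h=lambda a:np.array(a)/5+[310,165]-.4
print("scene tab top", onplane("scene",h([[182,48],[255,45],[183,66],[252,62]]),.116))
s=onplane("scene",h([[110,103],[304,93]]),.082);print("sh",s,s.mean(0))
E
```

```text
stand [[0.5715, 0.2617, 0.04], [0.5676, 0.1185, 0.04], [0.4953, 0.1203, 0.04], [0.4989, 0.263, 0.04]] [0.53330568 0.19087428 0.04      ]
yaw -1.5127911901821451 [0.14328815 0.07229614 0.14282792 0.07261297]
shoulders [[0.5331656  0.2396682  0.082     ]
 [0.53108384 0.13745209 0.082     ]] [0.53212472 0.18856015 0.082     ] -1.1667436330984318
tab top far edge [[0.53895106 0.20949628 0.116     ]
 [0.5383744  0.17209392 0.116     ]]
scene base [[ 0.5380194  -0.26878208  0.012     ]
 [ 0.57825957 -0.0868877   0.012     ]
 [ 0.47826923 -0.06642987  0.012     ]] centre [ 0.50814431 -0.16760597  0.012     ]
conn [[ 0.49917175 -0.20673942  0.022     ]
 [ 0.51419131 -0.13170171  0.022     ]] [ 0.50668153 -0.16922056  0.022     ]
knobs [[ 0.48692254 -0.26859432  0.133     ]
 [ 0.52666316 -0.06916556  0.133     ]] [ 0.50679285 -0.16887994  0.133     ]
scene tab top [[0.52914809 0.17613008 0.116     ]
 [0.53233353 0.21182743 0.116     ]
 [0.54042275 0.17386144 0.116     ]
 [0.54272348 0.20754633 0.116     ]]
sh [[0.53053665 0.143403   0.082     ]
 [0.53819439 0.24082098 0.082     ]] [0.53436552 0.19211199 0.082     ]
```

>>> {"method": "servo_tool", "body": {
  "plan": [
    [0.4, 0.97, 0, 0, 0, 0.43, 0],
    [0.4, 0.97, 0, 0, 0, 0.43, 0],
    [0.4, 0.97, 0, 0, 0, 0.43, 0],
    [0.4, 0.97, 0, 0, 0, 0.43, 0],
    [0.4, 0.97, 0, 0, 0, 0.43, 0]
  ],
  "squeeze": 40
}}

```text
time: 0.72
tool_pos: [0.253, -0.4894, 0.2314]
ee_rot: [0.969, 0.247, 0.0, 0.0]
ft_force: [0.3, 0.9, -0.0]
grip_width: 0.0852
finger_force: 0.0
```

>>> {"method": "servo_tool", "body": {
  "plan": [
    [0.4, 0.97, 0, 0, 0, 0.43, 0],
    [0.4, 0.97, 0, 0, 0, 0.43, 0],
    [0.4, 0.97, 0, 0, 0, 0.43, 0],
    [0.4, 0.97, 0, 0, 0, 0.43, 0],
    [0.4, 0.97, 0, 0, 0, 0.43, 0]
  ]
}}

```text
time: 1.35
tool_pos: [0.2929, -0.3925, 0.2314]
ee_rot: [0.948, 0.319, -0.0, 0.0]
ft_force: [0.3, 0.5, -0.5]
grip_width: 0.0852
finger_force: 0.0
```

>>> {"method": "servo_tool", "body": {
  "plan": [
    [0.4, 0.97, 0, 0, 0, 0.43, 0],
    [0.4, 0.97, 0, 0, 0, 0.43, 0],
    [0.4, 0.97, 0, 0, 0, 0.43, 0],
    [0.4, 0.97, 0, 0, 0, 0.43, 0],
    [0.4, 0.97, 0, 0, 0, 0.43, 0]
  ]
}}

```text
time: 1.98
tool_pos: [0.3329, -0.2955, 0.2313]
ee_rot: [0.921, 0.389, 0.0, 0.0]
ft_force: [0.8, -0.5, -0.9]
grip_width: 0.0856
finger_force: 0.0
```

>>> {"method": "servo_tool", "body": {
  "plan": [
    [0.4, 0.97, 0, 0, 0, 0.43, 0],
    [0.4, 0.97, 0, 0, 0, 0.43, 0],
    [0.4, 0.97, 0, 0, 0, 0.43, 0],
    [0.4, 0.97, 0, 0, 0, 0.43, 0],
    [0.4, 0.97, 0, 0, 0, 0.43, 0]
  ]
}}

```text
time: 2.6
tool_pos: [0.3729, -0.1985, 0.2313]
ee_rot: [0.889, 0.457, 0.0, 0.0]
ft_force: [0.3, -0.1, -0.0]
grip_width: 0.0855
finger_force: 0.0
```

>>> {"method": "servo_tool", "body": {
  "plan": [
    [0.4, 0.97, 0, 0, 0, 0.43, 0],
    [0.4, 0.97, 0, 0, 0, 0.43, 0],
    [0.4, 0.97, 0, 0, 0, 0.43, 0],
    [0.4, 0.97, 0, 0, 0, 0.43, 0],
    [0.4, 0.97, 0, 0, 0, 0.43, 0]
  ]
}}

```text
time: 3.22
tool_pos: [0.4129, -0.1015, 0.2313]
ee_rot: [0.853, 0.522, 0.0, 0.0]
ft_force: [0.7, 1.0, 0.1]
grip_width: 0.0855
finger_force: 0.0
```

>>> {"method": "servo_tool", "body": {
  "plan": [
    [0.4, 0.97, 0, 0, 0, 0.43, 0],
    [0.4, 0.97, 0, 0, 0, 0.43, 0],
    [0.4, 0.97, 0, 0, 0, 0.43, 0],
    [0.4, 0.97, 0, 0, 0, 0.43, 0],
    [0.4, 0.97, 0, 0, 0, 0.43, 0]
  ]
}}

```text
time: 3.85
tool_pos: [0.4529, -0.0045, 0.2313]
ee_rot: [0.811, 0.585, 0.0, -0.0]
ft_force: [0.2, 0.9, 0.3]
grip_width: 0.0856
finger_force: 0.0
```

>>> {"method": "servo_tool", "body": {
  "plan": [
    [0.4, 0.97, 0, 0, 0, 0.43, 0],
    [0.4, 0.97, 0, 0, 0, 0.43, 0],
    [0.4, 0.97, 0, 0, 0, 0.43, 0],
    [0.4, 0.97, 0, 0, 0, 0.43, 0],
    [0.4, 0.97, 0, 0, 0, 0.43, 0]
  ]
}}

```text
time: 4.47
tool_pos: [0.4929, 0.0925, 0.2313]
ee_rot: [0.765, 0.644, 0.0, 0.0]
ft_force: [-0.2, 0.2, 0.4]
grip_width: 0.0853
finger_force: 0.0
```

>>> {"method": "servo_tool", "body": {
  "plan": [
    [0.4, 0.97, 0, 0, 0, 0.43, 0],
    [0.4, 0.97, 0, 0, 0, 0.43, 0],
    [0.4, 0.97, 0, 0, 0, 0.43, 0],
    [0.4, 0.97, 0, 0, 0, 0.43, 0],
    [0, 0, 0, 0, 0, 0, 0]
  ]
}}

```text
time: 5.1
tool_pos: [0.5247, 0.1709, 0.2312]
ee_rot: [0.725, 0.689, 0.0, -0.0]
ft_force: [-0.2, 1.0, -0.8]
grip_width: 0.0853
finger_force: 0.0
```

>>> {"method": "servo_tool", "body": {
  "plan": [
    [0.47, 0.98, -0.5, 0, 0, 0.4, 0],
    [0, 0, -1, 0, 0, 0, 0],
    [0, 0, -1, 0, 0, 0, 0],
    [0, 0, -1, 0, 0, 0, 0],
    [0, 0, -1, 0, 0, 0, 0]
  ]
}}

```text
time: 5.72
tool_pos: [0.5339, 0.1887, 0.1401]
ee_rot: [0.716, 0.698, -0.0, -0.0]
ft_force: [-0.0, 0.9, -0.0]
grip_width: 0.0854
finger_force: 0.0
```

>>> {"method": "servo_tool", "body": {
  "plan": [
    [0, 0, -1, 0, 0, 0, 0],
    [0, 0, -1, 0, 0, 0, 0],
    [0, 0, -0.76, 0, 0, 0, 0.3],
    [0, 0, 0, 0, 0, 0, 0.5],
    [0, 0, 0, 0, 0, 0, 0.6]
  ]
}}

```text
time: 6.35
tool_pos: [0.5342, 0.1887, 0.0866]
ee_rot: [0.716, 0.698, 0.0, 0.0]
ft_force: [0.1, 0.1, -0.8]
grip_width: 0.0343
finger_force: 0.0
```

>>> {"method": "servo_tool", "body": {
  "plan": [
    [0, 0, 0, 0, 0, 0, 0.7],
    [0, 0, 0, 0, 0, 0, 0.75],
    [0, 0, 0, 0, 0, 0, 0.8],
    [0, 0, 0, 0, 0, 0, 0.85],
    [0, 0, 0, 0, 0, 0, 0.9]
  ],
  "squeeze": 30
}}

```text
time: 6.98
tool_pos: [0.5339, 0.1884, 0.0863]
ee_rot: [0.716, 0.698, 0.0, 0.0]
ft_force: [0.1, -0.0, 1.9]
grip_width: 0.0115
finger_force: 29.8
```

>>> {"method": "servo_tool", "body": {
  "plan": [
    [0, 0, 0, 0, 0, 0, 1],
    [0, 0, 0, 0, 0, 0, 1],
    [0, 0, 0, 0, 0, 0, 1],
    [0, 0, 0, 0, 0, 0, 1],
    [0, 0, 0, 0, 0, 0, 1]
  ]
}}

```text
time: 7.6
tool_pos: [0.5339, 0.1884, 0.0863]
ee_rot: [0.716, 0.698, 0.0, 0.0]
ft_force: [-1.2, -0.9, 5.5]
grip_width: 0.0115
finger_force: 30.2
```

```bash
python3 - <<'E'
from h import *
s=env.observe(); print({k:np.round(s[k],4) for k in ("tool_pos","ft_force","wrist_torque","finger_force","grip_width")})
p,d=eyes.capture("scene");cv2.imwrite("pics/s2.png",cv2.resize(p[120:240,290:410],(600,600),interpolation=2)[...,::-1])
E
```

```text
{'tool_pos': array([0.5339, 0.1884, 0.0863]), 'ft_force': array([-1.2482, -0.9171,  5.459 ]), 'wrist_torque': array([-0.1599,  0.2729, -0.0471]), 'finger_force': np.float64(30.1754), 'grip_width': np.float64(0.0115)}
```

View pics/s2.png

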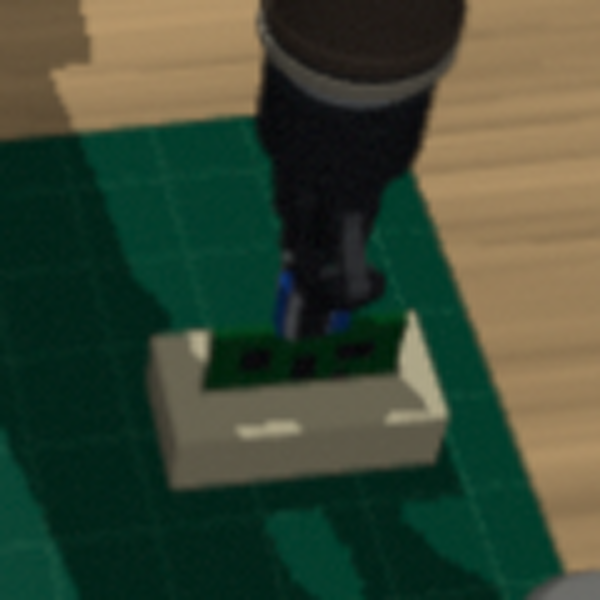

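The board is gripped at the tab and centred (opening 11.5 mm, 30 N). In the crop the pad is at (312,310) on the tab, which spans x 277–350. I'll lift it and carry it above the rack.

>>> {"method": "servo_tool", "body": {
  "plan": [
    [0, 0, 0.5, 0, 0, 0, 1],
    [0, 0, 0.75, 0, 0, 0, 1],
    [0, 0, 1, 0, 0, 0, 1],
    [0, 0, 1, 0, 0, 0, 1],
    [0, 0, 1, 0, 0, 0, 1]
  ]
}}

```text
time: 8.28
tool_pos: [0.5338, 0.1885, 0.1727]
ee_rot: [0.716, 0.698, 0.0, 0.0]
ft_force: [0.5, 0.1, -0.8]
grip_width: 0.0118
finger_force: 29.3
```

>>> {"method": "servo_tool", "body": {
  "plan": [
    [0, -0.4, 1, 0, 0, 0, 1],
    [-0.07, -0.8, 1, 0, 0, -0.15, 1],
    [-0.08, -1, 1, 0, 0, -0.15, 1],
    [-0.08, -1, 0, 0, 0, -0.15, 1],
    [-0.08, -1, 0, 0, 0, -0.15, 1]
  ]
}}

```text
time: 8.9
tool_pos: [0.5271, 0.1025, 0.2307]
ee_rot: [0.731, 0.682, -0.0, 0.0]
ft_force: [-0.0, 0.2, -1.6]
grip_width: 0.0115
finger_force: 29.3
```

>>> {"method": "servo_tool", "body": {
  "plan": [
    [-0.08, -1, 0, 0, 0, -0.15, 1],
    [-0.08, -1, 0, 0, 0, -0.15, 1],
    [-0.08, -1, 0, 0, 0, -0.15, 1],
    [-0.08, -1, 0, 0, 0, -0.15, 1],
    [-0.08, -1, 0, 0, 0, -0.15, 1]
  ]
}}

```text
time: 9.52
tool_pos: [0.5195, 0.0031, 0.2311]
ee_rot: [0.748, 0.663, 0.0, 0.0]
ft_force: [0.3, -0.2, -2.6]
grip_width: 0.0112
finger_force: 29.3
```

>>> {"method": "servo_tool", "body": {
  "plan": [
    [-0.08, -1, 0, 0, 0, -0.15, 1],
    [-0.08, -1, 0, 0, 0, -0.15, 1],
    [-0.08, -1, 0, 0, 0, -0.15, 1],
    [-0.08, -1, 0, 0, 0, -0.15, 1],
    [-0.08, -1, 0, 0, 0, -0.15, 1]
  ]
}}

```text
time: 10.15
tool_pos: [0.5115, -0.0969, 0.2311]
ee_rot: [0.765, 0.643, 0.0, 0.0]
ft_force: [0.0, -0.9, -1.4]
grip_width: 0.0116
finger_force: 29.3
```

>>> {"method": "servo_tool", "body": {
  "plan": [
    [-0.08, -1, 0, 0, 0, -0.15, 1],
    [-0.08, -1, 0, 0, 0, -0.15, 1],
    [-0.08, -0.83, 0, 0, 0, -0.15, 1],
    [-0.08, 0, 0, 0, 0, 0, 1],
    [0, 0, 0, 0, 0, 0, 1]
  ]
}}

```text
time: 10.78
tool_pos: [0.5052, -0.1515, 0.2311]
ee_rot: [0.775, 0.632, 0.0, -0.0]
ft_force: [-0.3, 0.7, -2.0]
grip_width: 0.0116
finger_force: 29.3
```

```bash
python3 - <<'E'
from h import *
s=env.observe(); print({k:np.round(s[k],4) for k in ("tool_pos","ee_rot","ft_force","finger_force","grip_width")})
p,d=eyes.capture("scene");np.savez("s3.npz",p=p,d=d);a=cv2.resize(p[110:235,140:270],(624,600),interpolation=2)
cv2.imwrite("pics/s3.png",a[...,::-1])
E
```

```text
{'tool_pos': array([ 0.5052, -0.1515,  0.2311]), 'ee_rot': array([ 7.75e-01,  6.32e-01,  2.00e-04, -2.00e-04]), 'ft_force': array([-0.3273,  0.7008, -2.0192]), 'finger_force': np.float64(29.312), 'grip_width': np.float64(0.0116)}
```

View pics/s3.png

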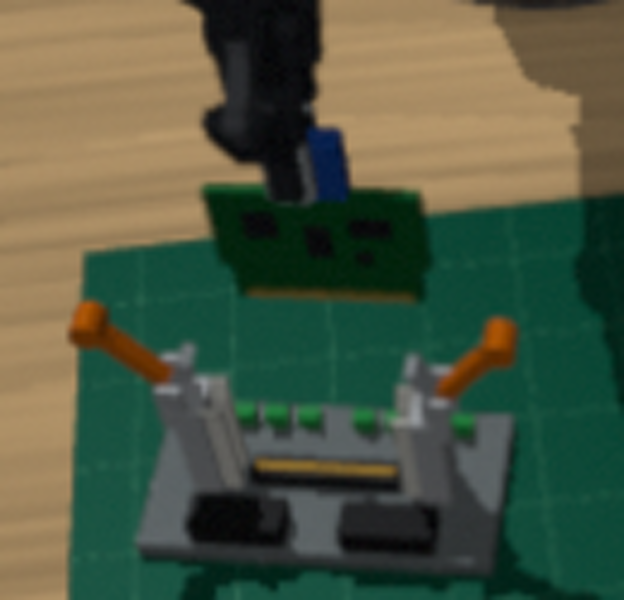

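The crop shows the board held level over the rack: shoulders from (205,187) to (420,193), gold edge from (243,297) to (418,302), pad at about x 290. The connector top runs from (252,462) to (398,467). I'll compute how far the board's centre sits from the tool.

```bash
python3 - <<'E'
from h import *
g=lambda a:np.array(a)/4.8+[140,110]-.4
for l,a,z in(("sh",[[205,187],[420,194]],.2268),("foot",[[243,297],[416,302]],.1568),("conn",[[253,461],[398,468]],.022)):
    P=onplane("scene",g(a),z);print(l,P.round(4).tolist(),P.mean(0).round(4),np.linalg.norm(P[1]-P[0]),np.degrees(np.arctan2(-(P[1]-P[0])[0],(P[1]-P[0])[1])))
f=np.load("s3.npz");X=pts("scene",f["d"]);hsv=cv2.cvtColor(f["p"],cv2.COLOR_RGB2HSV)
m=(hsv[...,0]>40)&(hsv[...,0]<90)&(X[...,2]>.155)&(X[...,1]<-.05)&(X[...,1]>-.3)
P=X[m];A=np.c_[P[:,1:],np.ones(len(P))];co=np.linalg.lstsq(A,P[:,0],rcond=None)[0];print(m.sum(),"plane x=a y+b z+c",co,"y range",np.percentile(P[:,1],[1,99]),"z",np.percentile(P[:,2],[1,99]),np.std(P[:,0]-A@co))
p,d=eyes.capture("top");np.savez("t3.npz",p=p,d=d);cv2.imwrite("pics/t3.png",cv2.resize(p[210:300,295:415],(800,600),interpolation=2)[...,::-1])
E
```

```text
sh [[0.4978, -0.1935, 0.2268], [0.5175, -0.0974, 0.2268]] [ 0.5076 -0.1454  0.2268] 0.09814146221299136 -11.547761379718908
foot [[0.5025, -0.1888, 0.1568], [0.5184, -0.1069, 0.1568]] [ 0.5104 -0.1478  0.1568] 0.08345428763483315 -10.97382620551347
conn [[0.4959, -0.2076, 0.022], [0.5122, -0.1309, 0.022]] [ 0.504  -0.1693  0.022 ] 0.07832844605783684 -11.990599440784788
915 plane x=a y+b z+c [-0.04077367 -0.00496253  0.504329  ] y range [-0.19392631 -0.09718444] z [0.15909586 0.47360185] 0.03403760251749347
```

View pics/t3.png

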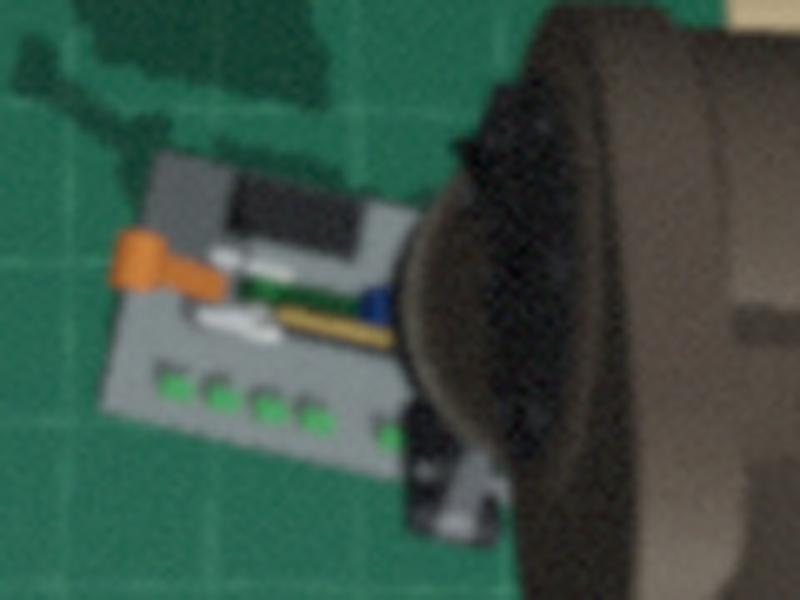

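Tool-based and camera-relative estimates agree: shift by about (-1, -22.5) mm and -0.6°. In the top crop the board's left end, at about (250,292), sits just in from the left guide pair at (235,255) and (235,320), as expected before the shift.

>>> {"method": "servo_tool", "body": {
  "plan": [
    [-0.05, -0.6, 0, 0, 0, -0.15, 1],
    [0, -0.52, -0.5, 0, 0, 0, 1],
    [0, 0, -1, 0, 0, 0, 1],
    [0, 0, -1, 0, 0, 0, 1],
    [0, 0, -1, 0, 0, 0, 1]
  ]
}}

```text
time: 11.5
tool_pos: [0.5038, -0.1755, 0.1597]
ee_rot: [0.779, 0.627, -0.0, -0.0]
ft_force: [0.1, -0.3, -2.1]
grip_width: 0.0118
finger_force: 29.3
```

>>> {"method": "servo_tool", "body": {
  "plan": [
    [0, 0, -0.2, 0, 0, 0, 1],
    [0, 0, -0.2, 0, 0, 0, 1],
    [0, 0, -0.2, 0, 0, 0, 1],
    [0, 0, 0, 0, 0, 0, 1],
    [0, 0, 0, 0, 0, 0, 1]
  ]
}}

```text
time: 12.12
tool_pos: [0.5044, -0.1747, 0.1495]
ee_rot: [0.779, 0.628, 0.0, 0.0]
ft_force: [-0.0, 0.7, -1.8]
grip_width: 0.0111
finger_force: 29.4
```

```bash
python3 - <<'E'
from h import *
s=env.observe(); print({k:np.round(s[k],4) for k in ("tool_pos","ee_rot","ft_force","wrist_torque")})
p,d=eyes.capture("scene");np.savez("s4.npz",p=p,d=d);a=cv2.resize(p[110:235,140:270],(624,600),interpolation=2)
cv2.imwrite("pics/s4.png",a[...,::-1])
E
```

```text
{'tool_pos': array([ 0.5044, -0.1747,  0.1495]), 'ee_rot': array([7.785e-01, 6.276e-01, 2.000e-04, 3.000e-04]), 'ft_force': array([-0.0146,  0.7347, -1.8328]), 'wrist_torque': array([-0.0428, -0.0344, -0.0585])}
```

View pics/s4.png

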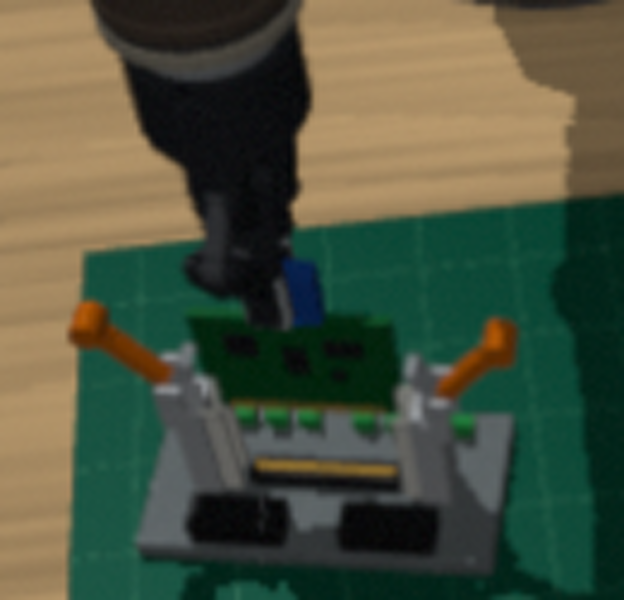

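The crop shows the foot just inside the mouth, with the gold edge near row 405 between the guides at x about 212 and 403. The shoulders run from (190,317) to (393,322). No contact force yet; I'll check the centring numerically.

```bash
python3 - <<'E'
from h import *
g=lambda a:np.array(a)/4.8+[140,110]-.4
th=np.radians(-12.2);R=np.array([[np.cos(th),-np.sin(th)],[np.sin(th),np.cos(th)]])
c0=np.array([.5068,-.1688])
for l,a,z in(("sh",[[190,317],[395,323]],.1452),("knob",[[90,325],[500,341]],.130),("posts top",[[176,368],[430,380]],.09)):
    P=onplane("scene",g(a),z);print(l,((P[:,:2]-c0)@R).round(4).tolist(),((P[:,:2]-c0)@R).mean(0).round(4))
E
```

```text
sh [[0.0041, -0.0479], [0.002, 0.0521]] [0.0031 0.0021]
knob [[-0.0008, -0.1026], [-0.0027, 0.1011]] [-0.0018 -0.0008]
posts top [[-0.0086, -0.0692], [-0.0087, 0.0617]] [-0.0086 -0.0038]
```

>>> {"method": "servo_tool", "body": {
  "plan": [
    [-0.06, -0.1, 0, 0, 0, 0, 1],
    [0, 0, -0.2, 0, 0, 0, 1],
    [0, 0, -0.2, 0, 0, 0, 1],
    [0, 0, -0.2, 0, 0, 0, 1],
    [0, 0, 0, 0, 0, 0, 1]
  ]
}}

```text
time: 12.8
tool_pos: [0.5027, -0.1765, 0.1366]
ee_rot: [0.778, 0.628, -0.0, -0.0]
ft_force: [0.1, -0.1, -2.0]
grip_width: 0.0114
finger_force: 29.4
```

>>> {"method": "servo_tool", "body": {
  "plan": [
    [0, 0, -0.15, 0, 0, 0, 1],
    [0, 0, -0.15, 0, 0, 0, 1],
    [0, 0, -0.15, 0, 0, 0, 1],
    [0, 0, -0.15, 0, 0, 0, 1],
    [0, 0, 0, 0, 0, 0, 1]
  ]
}}

```text
time: 13.42
tool_pos: [0.5029, -0.1766, 0.1248]
ee_rot: [0.779, 0.628, -0.0, -0.0]
ft_force: [-0.4, 0.3, -1.3]
grip_width: 0.0115
finger_force: 29.4
```

>>> {"method": "servo_tool", "body": {
  "plan": [
    [0, 0, -0.15, 0, 0, 0, 1],
    [0, 0, -0.15, 0, 0, 0, 1],
    [0, 0, -0.15, 0, 0, 0, 1],
    [0, 0, -0.15, 0, 0, 0, 1],
    [0, 0, 0, 0, 0, 0, 1]
  ]
}}

```text
time: 14.05
tool_pos: [0.5029, -0.1766, 0.1128]
ee_rot: [0.779, 0.628, -0.0, -0.0]
ft_force: [-0.6, 0.4, -1.0]
grip_width: 0.0115
finger_force: 29.4
```

>>> {"method": "servo_tool", "body": {
  "plan": [
    [0, 0, -0.1, 0, 0, 0, 1],
    [0, 0, -0.1, 0, 0, 0, 1],
    [0, 0, -0.1, 0, 0, 0, 1],
    [0, 0, -0.1, 0, 0, 0, 1],
    [0, 0, 0, 0, 0, 0, 1]
  ]
}}

```text
time: 14.68
tool_pos: [0.5029, -0.1766, 0.1049]
ee_rot: [0.779, 0.628, -0.0, -0.0]
ft_force: [0.1, -0.2, -1.9]
grip_width: 0.0113
finger_force: 29.4
```

Foot is at about 30.6 mm with no contact. I'll feel from here in 1 mm steps.

>>> {"method": "servo_tool", "body": {
  "plan": [
    [0, 0, -0.03, 0, 0, 0, 1],
    [0, 0, -0.03, 0, 0, 0, 1],
    [0, 0, -0.02, 0, 0, 0, 1],
    [0, 0, 0, 0, 0, 0, 1],
    [0, 0, 0, 0, 0, 0, 1]
  ]
}}

```text
time: 15.3
tool_pos: [0.503, -0.1766, 0.1036]
ee_rot: [0.779, 0.628, 0.0, 0.0]
ft_force: [-1.3, 0.1, -1.8]
grip_width: 0.0117
finger_force: 29.4
```

>>> {"method": "servo_tool", "body": {
  "plan": [
    [0, 0, -0.02, 0, 0, 0, 1],
    [0, 0, -0.02, 0, 0, 0, 1],
    [0, 0, -0.01, 0, 0, 0, 1],
    [0, 0, 0, 0, 0, 0, 1],
    [0, 0, 0, 0, 0, 0, 1]
  ]
}}

```text
time: 15.92
tool_pos: [0.503, -0.1766, 0.1025]
ee_rot: [0.779, 0.628, -0.0, 0.0]
ft_force: [0.1, 0.1, -2.0]
grip_width: 0.0118
finger_force: 29.4
```

>>> {"method": "servo_tool", "body": {
  "plan": [
    [0, 0, -0.02, 0, 0, 0, 1],
    [0, 0, -0.02, 0, 0, 0, 1],
    [0, 0, -0.01, 0, 0, 0, 1],
    [0, 0, 0, 0, 0, 0, 1],
    [0, 0, 0, 0, 0, 0, 1]
  ]
}}

```text
time: 16.55
tool_pos: [0.503, -0.1766, 0.1015]
ee_rot: [0.779, 0.628, 0.0, 0.0]
ft_force: [0.5, 0.0, -1.6]
grip_width: 0.0118
finger_force: 29.4
```

>>> {"method": "servo_tool", "body": {
  "plan": [
    [0, 0, -0.02, 0, 0, 0, 1],
    [0, 0, -0.02, 0, 0, 0, 1],
    [0, 0, -0.01, 0, 0, 0, 1],
    [0, 0, 0, 0, 0, 0, 1],
    [0, 0, 0, 0, 0, 0, 1]
  ]
}}

```text
time: 17.18
tool_pos: [0.503, -0.1766, 0.1005]
ee_rot: [0.779, 0.628, -0.0, 0.0]
ft_force: [-0.5, -0.0, -1.6]
grip_width: 0.0112
finger_force: 29.4
```

>>> {"method": "servo_tool", "body": {
  "plan": [
    [0, 0, -0.02, 0, 0, 0, 1],
    [0, 0, -0.02, 0, 0, 0, 1],
    [0, 0, -0.01, 0, 0, 0, 1],
    [0, 0, 0, 0, 0, 0, 1],
    [0, 0, 0, 0, 0, 0, 1]
  ]
}}

```text
time: 17.8
tool_pos: [0.503, -0.1766, 0.0995]
ee_rot: [0.779, 0.628, 0.0, 0.0]
ft_force: [-0.6, 0.8, -2.1]
grip_width: 0.0113
finger_force: 29.4
```

>>> {"method": "servo_tool", "body": {
  "plan": [
    [0, 0, -0.02, 0, 0, 0, 1],
    [0, 0, -0.02, 0, 0, 0, 1],
    [0, 0, -0.01, 0, 0, 0, 1],
    [0, 0, 0, 0, 0, 0, 1],
    [0, 0, 0, 0, 0, 0, 1]
  ]
}}

```text
time: 18.42
tool_pos: [0.503, -0.1766, 0.0985]
ee_rot: [0.779, 0.628, 0.0, 0.0]
ft_force: [-0.2, 0.4, -1.4]
grip_width: 0.0114
finger_force: 29.4
```

>>> {"method": "servo_tool", "body": {
  "plan": [
    [0, 0, -0.02, 0, 0, 0, 1],
    [0, 0, -0.02, 0, 0, 0, 1],
    [0, 0, -0.01, 0, 0, 0, 1],
    [0, 0, 0, 0, 0, 0, 1],
    [0, 0, 0, 0, 0, 0, 1]
  ]
}}

```text
time: 19.05
tool_pos: [0.503, -0.1766, 0.0975]
ee_rot: [0.779, 0.628, 0.0, 0.0]
ft_force: [-0.0, 0.0, -1.8]
grip_width: 0.0117
finger_force: 29.4
```

>>> {"method": "servo_tool", "body": {
  "plan": [
    [0, 0, -0.02, 0, 0, 0, 1],
    [0, 0, -0.02, 0, 0, 0, 1],
    [0, 0, -0.01, 0, 0, 0, 1],
    [0, 0, 0, 0, 0, 0, 1],
    [0, 0, 0, 0, 0, 0, 1]
  ]
}}

```text
time: 19.68
tool_pos: [0.503, -0.1766, 0.0965]
ee_rot: [0.779, 0.628, 0.0, 0.0]
ft_force: [0.4, -0.3, -1.6]
grip_width: 0.0116
finger_force: 29.4
```

>>> {"method": "servo_tool", "body": {
  "plan": [
    [0, 0, -0.02, 0, 0, 0, 1],
    [0, 0, -0.02, 0, 0, 0, 1],
    [0, 0, -0.01, 0, 0, 0, 1],
    [0, 0, 0, 0, 0, 0, 1],
    [0, 0, 0, 0, 0, 0, 1]
  ]
}}

```text
time: 20.3
tool_pos: [0.503, -0.1766, 0.0955]
ee_rot: [0.779, 0.628, -0.0, -0.0]
ft_force: [-0.0, 0.6, -2.3]
grip_width: 0.0114
finger_force: 29.4
```

>>> {"method": "servo_tool", "body": {
  "plan": [
    [0, 0, -0.02, 0, 0, 0, 1],
    [0, 0, -0.02, 0, 0, 0, 1],
    [0, 0, -0.01, 0, 0, 0, 1],
    [0, 0, 0, 0, 0, 0, 1],
    [0, 0, 0, 0, 0, 0, 1]
  ]
}}

```text
time: 20.92
tool_pos: [0.5032, -0.1766, 0.0946]
ee_rot: [0.779, 0.628, 0.0, 0.0]
ft_force: [-0.2, 1.1, 4.0]
grip_width: 0.0114
finger_force: 30.4
```

Contact: the vertical force rose by 5.8 N with the foot at about 20 mm. I'll hold briefly, then release.

>>> {"method": "servo_tool", "body": {
  "plan": [
    [0, 0, 0, 0, 0, 0, 1],
    [0, 0, 0, 0, 0, 0, 1],
    [0, 0, 0, 0, 0, 0, 1],
    [0, 0, 0, 0, 0, 0, 1],
    [0, 0, 0, 0, 0, 0, 1]
  ]
}}

```text
time: 21.55
tool_pos: [0.5031, -0.1766, 0.0946]
ee_rot: [0.779, 0.628, 0.0, 0.0]
ft_force: [-1.0, -0.3, 5.4]
grip_width: 0.0114
finger_force: 30.4
```

>>> {"method": "servo_tool", "body": {
  "plan": [
    [0, 0, 0, 0, 0, 0, 0.8],
    [0, 0, 0, 0, 0, 0, 0.75],
    [0, 0, 0, 0, 0, 0, 0.7],
    [0, 0, 0, 0, 0, 0, 0.6],
    [0, 0, 0, 0, 0, 0, 0.5]
  ]
}}

```text
time: 22.18
tool_pos: [0.503, -0.1766, 0.0945]
ee_rot: [0.779, 0.628, 0.0, -0.0]
ft_force: [-0.0, -0.5, -0.4]
grip_width: 0.0429
finger_force: 0.0
```

>>> {"method": "servo_tool", "body": {
  "plan": [
    [0, 0, 0.3, 0, 0, 0, 0.4],
    [0, 0, 0.7, 0, 0, 0, 0.4],
    [0, 0, 1, 0, 0, 0, 0.4],
    [0, 0, 1, 0, 0, 0, 0.4],
    [0, 0, 1, 0, 0, 0, 0.4]
  ]
}}

```text
time: 22.8
tool_pos: [0.5032, -0.1766, 0.1763]
ee_rot: [0.779, 0.628, 0.0, 0.0]
ft_force: [0.4, 0.4, -0.6]
grip_width: 0.0514
finger_force: 0.0
```

>>> {"method": "servo_tool", "body": {
  "plan": [
    [0, 0, 1, 0, 0, 0, 0.6],
    [0.22, 1, 0, 0, 0, 0, 1],
    [0.22, 1, 0, 0, 0, 0, 1],
    [0.22, 1, 0, 0, 0, 0, 1],
    [0.22, 1, 0, 0, 0, 0, 1]
  ]
}}

```text
time: 23.42
tool_pos: [0.5209, -0.0959, 0.1957]
ee_rot: [0.779, 0.628, 0.0, 0.0]
ft_force: [1.4, -0.5, 0.4]
grip_width: 0.0005
finger_force: 0.0
```

>>> {"method": "servo_tool", "body": {
  "plan": [
    [0.22, 1, 0, 0, 0, 0, 1],
    [0.22, 1, 0, 0, 0, 0, 1],
    [0.22, 1, 0, 0, 0, 0, 1],
    [0, 0, 0, 0, 0, 0, 1],
    [0, 0, 0, 0, 0, 0, 1]
  ]
}}

```text
time: 24.05
tool_pos: [0.5338, -0.0375, 0.195]
ee_rot: [0.779, 0.627, -0.0, 0.0]
ft_force: [-0.0, -0.3, 0.5]
grip_width: 0.0002
finger_force: 0.0
```

```bash
python3 - <<'E'
from h import *
s=env.observe(); print({k:np.round(s[k],4) for k in ("tool_pos","ee_rot","ft_force","grip_width")})
p,d=eyes.capture("scene");a=cv2.resize(p[110:235,140:270],(624,600),interpolation=2)
cv2.imwrite("pics/s5.png",a[...,::-1])
E
```

```text
{'tool_pos': array([ 0.5338, -0.0375,  0.195 ]), 'ee_rot': array([ 7.787e-01,  6.274e-01, -0.000e+00,  4.000e-04]), 'ft_force': array([-0.018 , -0.3293,  0.5056]), 'grip_width': np.float64(0.0002)}
```

View pics/s5.png

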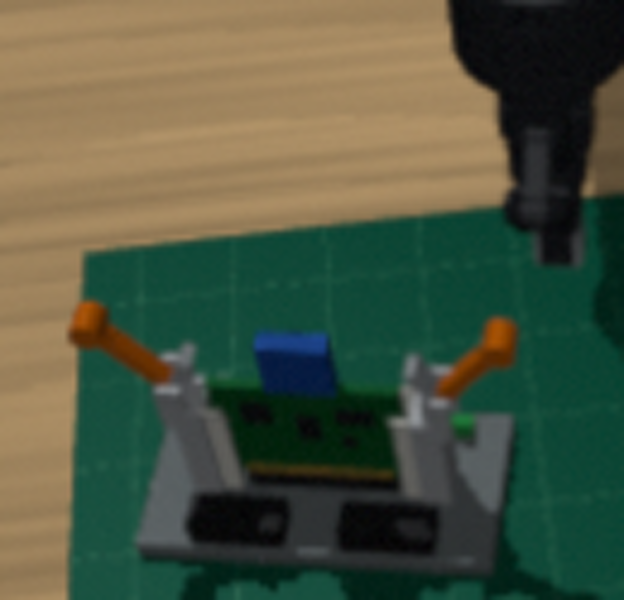

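The crop shows the board upright in the guides with the gold foot at (320,470), both levers open at (90,325) and (500,340), and the tool clear of the left knob. I'll lower to 124 mm and push the left lever.

>>> {"method": "servo_tool", "body": {
  "plan": [
    [0, 0, -1, 0, 0, 0, 1],
    [0, 0, -1, 0, 0, 0, 1],
    [0, 0, -1, 0, 0, 0, 1],
    [0, 0, -0.55, 0, 0, 0, 1],
    [-0.05, -0.24, 0, 0, 0, 0, 1]
  ]
}}

```text
time: 24.72
tool_pos: [0.5324, -0.0418, 0.1231]
ee_rot: [0.779, 0.628, -0.0, -0.0]
ft_force: [0.2, -0.5, -0.2]
grip_width: 0.0002
finger_force: 0.0
```

>>> {"method": "servo_tool", "body": {
  "plan": [
    [-0.05, -0.24, 0, 0, 0, 0, 1],
    [-0.05, -0.24, 0, 0, 0, 0, 1],
    [-0.05, -0.24, 0, 0, 0, 0, 1],
    [-0.05, -0.24, 0, 0, 0, 0, 1],
    [0, 0, 0, 0, 0, 0, 1]
  ]
}}

```text
time: 25.35
tool_pos: [0.5287, -0.0614, 0.1235]
ee_rot: [0.779, 0.627, -0.0, 0.0]
ft_force: [0.3, -0.5, 0.8]
grip_width: 0.0002
finger_force: 0.1
```

>>> {"method": "servo_tool", "body": {
  "plan": [
    [-0.05, -0.2, 0, 0, 0, 0, 1],
    [-0.05, -0.2, 0, 0, 0, 0, 1],
    [-0.04, -0.2, 0, 0, 0, 0, 1],
    [-0.04, -0.2, 0, 0, 0, 0, 1],
    [0, 0, 0, 0, 0, 0, 1]
  ]
}}

```text
time: 25.98
tool_pos: [0.5249, -0.0774, 0.1234]
ee_rot: [0.779, 0.627, -0.0, 0.0]
ft_force: [0.7, -0.3, 0.9]
grip_width: 0.0001
finger_force: 0.0
```

>>> {"method": "servo_tool", "body": {
  "plan": [
    [-0.04, -0.2, 0, 0, 0, 0, 1],
    [-0.04, -0.2, 0, 0, 0, 0, 1],
    [-0.04, -0.2, 0, 0, 0, 0, 1],
    [-0.04, -0.2, 0, 0, 0, 0, 1],
    [0, 0, 0, 0, 0, 0, 1]
  ]
}}

```text
time: 26.6
tool_pos: [0.5219, -0.0931, 0.1235]
ee_rot: [0.779, 0.627, -0.0, 0.0]
ft_force: [0.3, 0.8, 0.5]
grip_width: 0.0002
finger_force: 0.1
```

```bash
cat > lev.py <<'E'
from h import *
p,d=eyes.capture("scene");X=pts("scene",d);hsv=cv2.cvtColor(p,cv2.COLOR_RGB2HSV).astype(int)
x,y,z=X[...,0],X[...,1],X[...,2]
m=(hsv[...,0]<14)&(hsv[...,1]>150)&(z>.085)&(x>.4)&(x<.6)&(y>-.33)&(y<0)
th=np.radians(-12.2);R=np.array([[np.cos(th),-np.sin(th)],[np.sin(th),np.cos(th)]])
Q=np.c_[(X[m][:,:2]-[.506,-.169])@R,X[m][:,2]]
for l,q in(("L",Q[Q[:,1]>0]),("R",Q[Q[:,1]<0])):
    print(l,len(q),"y range",np.percentile(q[:,1],[2,98]).round(3) if len(q) else "", "top",q[q[:,2]>q[:,2].max()-.02].mean(0).round(4) if len(q) else "")
b=(hsv[...,0]>100)&(hsv[...,0]<125)&(hsv[...,1]>120)&(z>.07)&(abs(x-.505)<.05)&(abs(y+.17)<.06)
if b.sum(): print("tab",b.sum(),X[b].mean(0).round(4),"z",np.percentile(X[b][:,2],[5,98]).round(4))
E
python3 lev.py
```

```text
L 41 y range [0.006 0.074] top [-0.0174  0.0166  0.5244]
R 23 y range [-0.109 -0.072] top [ 0.0043 -0.1008  0.1306]
tab 185 [ 0.5098 -0.1709  0.1116] z [0.0938 0.1249]
```

```bash
sed -i 's/(z>.085)/(z>.085)\&(z<.16)/' lev.py; python3 lev.py
```

```text
L 30 y range [0.057 0.07 ] top [0.007  0.0627 0.1328]
R 23 y range [-0.109 -0.071] top [ 0.0039 -0.1007  0.1284]
tab 181 [ 0.5098 -0.1711  0.1121] z [0.0942 0.1249]
```

>>> {"method": "servo_tool", "body": {
  "plan": [
    [-0.03, -0.15, 0, 0, 0, 0, 1],
    [-0.03, -0.15, 0, 0, 0, 0, 1],
    [-0.03, -0.15, 0, 0, 0, 0, 1],
    [0, 0, 0, 0, 0, 0, 1],
    [0, 0, 0, 0, 0, 0, 1]
  ]
}}

```text
time: 27.32
tool_pos: [0.5201, -0.1018, 0.1236]
ee_rot: [0.779, 0.628, -0.0, 0.0]
ft_force: [0.7, 2.5, -0.4]
grip_width: -0.0002
finger_force: 0.8
```

>>> {"method": "servo_tool", "body": {
  "plan": [
    [-0.02, -0.1, 0, 0, 0, 0, 1],
    [-0.02, -0.08, 0, 0, 0, 0, 1],
    [-0.01, -0.05, 0, 0, 0, 0, 1],
    [0, 0, 0, 0, 0, 0, 1],
    [0, 0, 0, 0, 0, 0, 1]
  ]
}}

```text
time: 27.95
tool_pos: [0.5193, -0.1063, 0.1236]
ee_rot: [0.779, 0.628, 0.0, 0.0]
ft_force: [-0.0, 2.3, -0.1]
grip_width: 0.0002
finger_force: 1.3
```

>>> {"method": "servo_tool", "body": {
  "plan": [
    [-0.01, -0.05, 0, 0, 0, 0, 1],
    [-0.01, -0.05, 0, 0, 0, 0, 1],
    [-0.01, -0.03, 0, 0, 0, 0, 1],
    [0, 0, 0, 0, 0, 0, 1],
    [0, 0, 0, 0, 0, 0, 1]
  ]
}}

```text
time: 28.58
tool_pos: [0.5191, -0.1072, 0.1236]
ee_rot: [0.778, 0.628, 0.001, -0.0]
ft_force: [1.6, 7.2, -1.0]
grip_width: -0.0
finger_force: 3.4
```

>>> {"method": "servo_tool", "body": {
  "plan": [
    [0, -0.04, 0, 0, 0, 0, 1],
    [-0.01, -0.04, 0, 0, 0, 0, 1],
    [0, 0, 0, 0, 0, 0, 1],
    [0, 0, 0, 0, 0, 0, 1],
    [0, 0, 0, 0, 0, 0, 1]
  ]
}}

```text
time: 29.2
tool_pos: [0.519, -0.1075, 0.1235]
ee_rot: [0.778, 0.629, 0.001, -0.001]
ft_force: [3.1, 12.7, -2.2]
grip_width: -0.0003
finger_force: 5.1
```

```bash
python3 lev.py
```

```text
L 35 y range [0.043 0.068] top [0.0093 0.0524 0.1326]
R 28 y range [-0.109 -0.071] top [ 0.0041 -0.104   0.1319]
tab 185 [ 0.5095 -0.1715  0.1055] z [0.0867 0.1184]
```

Left lever is at its hard stop (13 N, no further motion), and the tab top has dropped to 118 mm, so the board is home. I'll back off and cross over to the right lever.

>>> {"method": "servo_tool", "body": {
  "plan": [
    [0.05, 0.3, 0, 0, 0, 0, 1],
    [0.05, 0.3, 0.3, 0, 0, 0, 1],
    [0, 0, 1, 0, 0, 0, 1],
    [0, 0, 1, 0, 0, 0, 1],
    [0, 0, 1, 0, 0, 0, 1]
  ]
}}

```text
time: 29.88
tool_pos: [0.5203, -0.0991, 0.1906]
ee_rot: [0.779, 0.627, -0.0, 0.0]
ft_force: [0.5, -0.1, -0.8]
grip_width: -0.0002
finger_force: 0.0
```

>>> {"method": "servo_tool", "body": {
  "plan": [
    [0, 0, 0.3, 0, 0, 0, 1],
    [-0.2, -0.95, 0, 0, 0, 0, 1],
    [-0.2, -0.95, 0, 0, 0, 0, 1],
    [-0.2, -0.95, 0, 0, 0, 0, 1],
    [-0.2, -0.95, 0, 0, 0, 0, 1]
  ]
}}

```text
time: 30.5
tool_pos: [0.5038, -0.1754, 0.1951]
ee_rot: [0.779, 0.627, -0.0, -0.0]
ft_force: [-0.2, -0.3, -0.5]
grip_width: -0.0001
finger_force: 0.0
```

>>> {"method": "servo_tool", "body": {
  "plan": [
    [-0.2, -0.95, 0, 0, 0, 0, 1],
    [-0.2, -0.95, 0, 0, 0, 0, 1],
    [-0.2, -0.95, 0, 0, 0, 0, 1],
    [-0.2, -0.95, 0, 0, 0, 0, 1],
    [-0.2, -0.95, 0, 0, 0, 0, 1]
  ]
}}

```text
time: 31.12
tool_pos: [0.4841, -0.2707, 0.1955]
ee_rot: [0.779, 0.628, -0.0, 0.0]
ft_force: [0.3, 0.5, -0.2]
grip_width: -0.0001
finger_force: 0.0
```

>>> {"method": "servo_tool", "body": {
  "plan": [
    [-0.2, -0.95, 0, 0, 0, 0, 1],
    [-0.2, -0.95, 0, 0, 0, 0, 1],
    [0, 0, 0, 0, 0, 0, 1],
    [0, 0, 0, 0, 0, 0, 1],
    [0, 0, 0, 0, 0, 0, 1]
  ]
}}

```text
time: 31.75
tool_pos: [0.4768, -0.3064, 0.1956]
ee_rot: [0.778, 0.628, 0.0, -0.0]
ft_force: [-0.6, 0.9, 0.4]
grip_width: 0.0003
finger_force: 0.0
```

```bash
python3 lev.py; python3 -c "
from h import *
s=env.observe();print(s['tool_pos'],s['ft_force'],s['ee_rot'])"
```

```text
L 23 y range [0.043 0.068] top [0.0064 0.0487 0.1347]
R 24 y range [-0.109 -0.071] top [ 0.0039 -0.1007  0.1302]
tab 184 [ 0.5095 -0.1714  0.1058] z [0.087  0.1186]
[ 0.47677272 -0.3064694   0.1956178 ] [-0.81357412  0.31277549 -1.07510329] [ 7.78088774e-01  6.28154304e-01  1.72910836e-04 -2.33741161e-05]
```

>>> {"method": "servo_tool", "body": {
  "plan": [
    [0, 0, -1, 0, 0, 0, 1],
    [0, 0, -1, 0, 0, 0, 1],
    [0, 0, -1, 0, 0, 0, 1],
    [0, 0, -0.6, 0, 0, 0, 1],
    [0.05, 0.24, 0, 0, 0, 0, 1]
  ]
}}

```text
time: 32.42
tool_pos: [0.477, -0.3023, 0.1229]
ee_rot: [0.779, 0.628, -0.0, -0.001]
ft_force: [0.4, 0.3, -0.1]
grip_width: -0.0001
finger_force: 0.0
```

>>> {"method": "servo_tool", "body": {
  "plan": [
    [0.05, 0.24, 0, 0, 0, 0, 1],
    [0.05, 0.24, 0, 0, 0, 0, 1],
    [0.05, 0.24, 0, 0, 0, 0, 1],
    [0.05, 0.24, 0, 0, 0, 0, 1],
    [0, 0, 0, 0, 0, 0, 1]
  ]
}}

```text
time: 33.05
tool_pos: [0.4817, -0.2832, 0.1238]
ee_rot: [0.778, 0.628, 0.0, 0.0]
ft_force: [-0.7, -0.9, 0.3]
grip_width: 0.0002
finger_force: 0.6
```

>>> {"method": "servo_tool", "body": {
  "plan": [
    [0.05, 0.2, 0, 0, 0, 0, 1],
    [0.04, 0.2, 0, 0, 0, 0, 1],
    [0.04, 0.2, 0, 0, 0, 0, 1],
    [0.04, 0.2, 0, 0, 0, 0, 1],
    [0, 0, 0, 0, 0, 0, 1]
  ]
}}

```text
time: 33.67
tool_pos: [0.4849, -0.2665, 0.1234]
ee_rot: [0.778, 0.628, 0.0, -0.0]
ft_force: [0.1, 0.1, -0.1]
grip_width: -0.0001
finger_force: 0.0
```

>>> {"method": "servo_tool", "body": {
  "plan": [
    [0.04, 0.2, 0, 0, 0, 0, 1],
    [0.04, 0.2, 0, 0, 0, 0, 1],
    [0.04, 0.2, 0, 0, 0, 0, 1],
    [0.04, 0.2, 0, 0, 0, 0, 1],
    [0, 0, 0, 0, 0, 0, 1]
  ]
}}

```text
time: 34.3
tool_pos: [0.4881, -0.2507, 0.1235]
ee_rot: [0.778, 0.628, 0.0, -0.0]
ft_force: [0.2, 0.3, 0.4]
grip_width: -0.0001
finger_force: 0.0
```

>>> {"method": "servo_tool", "body": {
  "plan": [
    [0.02, 0.12, 0, 0, 0, 0, 1],
    [0.02, 0.12, 0, 0, 0, 0, 1],
    [0.02, 0.1, 0, 0, 0, 0, 1],
    [0, 0, 0, 0, 0, 0, 1],
    [0, 0, 0, 0, 0, 0, 1]
  ]
}}

```text
time: 34.92
tool_pos: [0.4891, -0.2444, 0.1235]
ee_rot: [0.779, 0.628, -0.0, -0.0]
ft_force: [0.3, 0.9, -0.0]
grip_width: -0.0001
finger_force: 0.0
```

>>> {"method": "servo_tool", "body": {
  "plan": [
    [0.02, 0.1, 0, 0, 0, 0, 1],
    [0.02, 0.08, 0, 0, 0, 0, 1],
    [0.01, 0.06, 0, 0, 0, 0, 1],
    [0, 0, 0, 0, 0, 0, 1],
    [0, 0, 0, 0, 0, 0, 1]
  ]
}}

```text
time: 35.55
tool_pos: [0.4902, -0.2397, 0.1236]
ee_rot: [0.779, 0.628, 0.0, 0.0]
ft_force: [-1.2, -0.7, 0.0]
grip_width: 0.0002
finger_force: 0.2
```

>>> {"method": "servo_tool", "body": {
  "plan": [
    [0.01, 0.06, 0, 0, 0, 0, 1],
    [0.01, 0.05, 0, 0, 0, 0, 1],
    [0.01, 0.05, 0, 0, 0, 0, 1],
    [0, 0, 0, 0, 0, 0, 1],
    [0, 0, 0, 0, 0, 0, 1]
  ]
}}

```text
time: 36.17
tool_pos: [0.4909, -0.2365, 0.1236]
ee_rot: [0.778, 0.628, 0.0, 0.0]
ft_force: [-0.1, -0.5, -0.2]
grip_width: 0.0
finger_force: 0.2
```

```bash
python3 lev.py
```

```text
L 25 y range [0.047 0.068] top [0.0081 0.0485 0.1375]
R 27 y range [-0.066 -0.043] top [ 0.005  -0.0505  0.1388]
tab 185 [ 0.5096 -0.1715  0.1057] z [0.0869 0.1183]
```

>>> {"method": "servo_tool", "body": {
  "plan": [
    [0.01, 0.05, 0, 0, 0, 0, 1],
    [0.01, 0.05, 0, 0, 0, 0, 1],
    [0.01, 0.03, 0, 0, 0, 0, 1],
    [0, 0, 0, 0, 0, 0, 1],
    [0, 0, 0, 0, 0, 0, 1]
  ]
}}

```text
time: 36.85
tool_pos: [0.4914, -0.2339, 0.1235]
ee_rot: [0.779, 0.628, 0.0, -0.0]
ft_force: [-0.1, 0.0, -0.7]
grip_width: 0.0003
finger_force: 0.3
```

>>> {"method": "servo_tool", "body": {
  "plan": [
    [0.01, 0.05, 0, 0, 0, 0, 1],
    [0.01, 0.05, 0, 0, 0, 0, 1],
    [0, 0.03, 0, 0, 0, 0, 1],
    [0, 0, 0, 0, 0, 0, 1],
    [0, 0, 0, 0, 0, 0, 1]
  ]
}}

```text
time: 37.48
tool_pos: [0.4915, -0.2332, 0.1235]
ee_rot: [0.779, 0.627, -0.001, 0.001]
ft_force: [0.0, -6.9, -1.1]
grip_width: -0.0002
finger_force: 2.9
```

>>> {"method": "servo_tool", "body": {
  "plan": [
    [0, 0.04, 0, 0, 0, 0, 1],
    [0.01, 0.04, 0, 0, 0, 0, 1],
    [0, 0, 0, 0, 0, 0, 1],
    [0, 0, 0, 0, 0, 0, 1],
    [0, 0, 0, 0, 0, 0, 1]
  ]
}}

```text
time: 38.1
tool_pos: [0.4915, -0.233, 0.1235]
ee_rot: [0.779, 0.627, -0.001, 0.001]
ft_force: [-0.3, -11.3, -2.3]
grip_width: 0.0006
finger_force: 4.5
```

```bash
python3 lev.py
```

```text
L 29 y range [0.044 0.068] top [0.0064 0.0493 0.1351]
R 29 y range [-0.064 -0.042] top [ 0.0035 -0.0487  0.1395]
tab 188 [ 0.5094 -0.1719  0.1071] z [0.0861 0.1187]
```

Right lever is at its stop, symmetric with the left one, and the tab top is at 118 mm. I'll back off and retreat.

>>> {"method": "servo_tool", "body": {
  "plan": [
    [-0.05, -0.3, 0, 0, 0, 0, 1],
    [-0.1, -0.5, 0.3, 0, 0, 0, 1],
    [0, 0, 1, 0, 0, 0, 1],
    [0, 0, 1, 0, 0, 0, 1],
    [0, 0, 1, 0, 0, 0, 1]
  ]
}}

```text
time: 38.78
tool_pos: [0.4891, -0.2457, 0.1906]
ee_rot: [0.778, 0.628, 0.0, -0.0]
ft_force: [-1.7, -0.4, 0.5]
grip_width: 0.0001
finger_force: 0.0
```

>>> {"method": "servo_tool", "body": {
  "plan": [
    [-0.2, -0.9, 0.5, 0, 0, 0, 1],
    [-0.2, -0.9, 0, 0, 0, 0, 1],
    [0, 0, 0, 0, 0, 0, 1],
    [0, 0, 0, 0, 0, 0, 1],
    [0, 0, 0, 0, 0, 0, 1]
  ]
}}

```text
time: 39.4
tool_pos: [0.4811, -0.2809, 0.1991]
ee_rot: [0.778, 0.628, 0.0, -0.0]
ft_force: [-0.8, 0.4, 0.7]
grip_width: 0.0004
finger_force: 0.0
```

```bash
python3 lev.py; python3 -c "
from h import *
print(job.hand_in())"
```

```text
L 20 y range [0.042 0.068] top [0.0039 0.0488 0.1308]
R 16 y range [-0.065 -0.039] top [ 0.0046 -0.043   0.1391]
tab 186 [ 0.5096 -0.1716  0.1056] z [0.0862 0.1182]
the job is handed in; nothing more can be done
None
```

I handed the job in at about 39 s without seeing a verdict: the board was felt resting on the connector at about 5.8 N before I let go, both levers were then swung to their stops (peak push about 13 N), and the board's underside now measures about 14 mm up.

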